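# Find the empty bin by pressing its flap

### The job

Three of the four bins in the metal box are full to just under their white flaps and one is empty; from outside they look alike. Press gently on the blue marks of the flaps, one after another, to find the flap that rocks, then push that flap down into its bin until it stands wide open for refilling and take the hand away. Never press hard on the box or its flaps, and leave the things standing around it where they are.

Things in the scene. Friction and masses are not known exactly. Their poses are not given: they have to be found in the camera images.
- bin_box: four-bin ingredient box, brushed metal, fixed to the bench, 246 (x) by 236 (y) by 104 mm high, walls and cross divider 10 mm; origin under its centre, x from front to rear, y to its left. Bins two by two, 98 mm deep, each shut by a white flap 105 x 100 x 5 mm flush with the box top. A tub under a full bin's flap stops it after about 1 mm
- flap_front_left (a joint): angle of the front left flap (seen from the robot): 0 shut and flush, positive as its front part (78 mm) goes down into the bin and its rear edge (27 mm behind the pivot) rises, stop at 1.3 rad. Over an empty bin it gives way at under about 3 N on its blue mark and stays where it is pushed; over a full bin it stays below 0.04
- mark_front_left (a point): centre of the blue round press mark (26 mm) on the top of the front left flap, 55 mm in front of its pivot and 23 mm behind its front edge; it moves with the flap
- pivot_front_left (a point): point on the pivot line of the front left flap, half-way along it, at the level of the box top; axes as the box's
- flap_front_right (a joint): angle of the front right flap (seen from the robot): 0 shut and flush, positive as its front part (78 mm) goes down into the bin and its rear edge (27 mm behind the pivot) rises, stop at 1.3 rad. Over an empty bin it gives way at under about 3 N on its blue mark and stays where it is pushed; over a full bin it stays below 0.04
- mark_front_right (a point): centre of the blue round press mark (26 mm) on the top of the front right flap, 55 mm in front of its pivot and 23 mm behind its front edge; it moves with the flap
- pivot_front_right (a point): point on the pivot line of the front right flap, half-way along it, at the level of the box top; axes as the box's
- flap_rear_left (a joint): angle of the rear left flap (seen from the robot): 0 shut and flush, positive as its front part (78 mm) goes down into the bin and its rear edge (27 mm behind the pivot) rises, stop at 1.3 rad. Over an empty bin it gives way at under about 3 N on its blue mark and stays where it is pushed; over a full bin it stays below 0.04
- mark_rear_left (a point): centre of the blue round press mark (26 mm) on the top of the rear left flap, 55 mm in front of its pivot and 23 mm behind its front edge; it moves with the flap
- pivot_rear_left (a point): point on the pivot line of the rear left flap, half-way along it, at the level of the box top; axes as the box's
- flap_rear_right (a joint): angle of the rear right flap (seen from the robot): 0 shut and flush, positive as its front part (78 mm) goes down into the bin and its rear edge (27 mm behind the pivot) rises, stop at 1.3 rad. Over an empty bin it gives way at under about 3 N on its blue mark and stays where it is pushed; over a full bin it stays below 0.04
- mark_rear_right (a point): centre of the blue round press mark (26 mm) on the top of the rear right flap, 55 mm in front of its pivot and 23 mm behind its front edge; it moves with the flap
- pivot_rear_right (a point): point on the pivot line of the rear right flap, half-way along it, at the level of the box top; axes as the box's
- spoon: metal spoon with black handle, 42x217x19 mm, lying to the right of the box; origin under its centre
- stamp_a: wooden flower stamp, 27x27x77 mm, standing to the left of the box; origin under its centre
- dye_dish: small steel dish of red dye, 72x72x25 mm, behind the box; origin under its centre
- cake_0: pink flower-shaped rice cake, 61x66x25 mm, behind the box; origin under its centre
- cake_3: pink flower-shaped rice cake, 61x65x27 mm, behind the box; origin under its centre
- bean_canister: grey round canister with wooden lid, 102x102x130 mm, left of the work; origin under its centre
- sugar_jar: glass jar with green lid, 89x89x137 mm, far left; origin under its centre

How it is judged:
By the outcome, as a careful person would: the job done as asked, in the order asked, and still so for the second after the job is handed in, with the robot touching nothing.
It also fails if it takes over 45 s, if anything falls off the work surface, if the arm or the gripper's body presses on something with over 40 N, if the wrist force passes 120 N, or if a joint passes its speed limit or range.

### The arm

A 7-joint arm with a two-finger parallel gripper is mounted at the origin on a cart in front of the work surface, level with it; the furniture and walls round the work are solid. World frame = base frame: x ahead of the robot, y to its left, z up, the work surface at z = 0. Lengths are in m, angles in rad, forces in N, time in s.
With the tool pointing down it reaches from about 0.425 to 0.825 m from the base axis. Payload 3.6 kg.
Tool frame: the origin (TCP) lies at the very end of the fingers, on their centre line; the grasp point (between the pads) lies 19 mm behind it; z points along the fingers, x is the direction in which the jaws open and shut, and the axes are right-handed (so a half turn about z gives the same grasp; the last joint's range is limited). The gripper opens to 93 mm and grips with 3 to 60 N. Pads are 15 mm wide; open, the fingers measure 128 mm over their backs; the gripper's body (75 mm by 188 mm) begins 65 mm behind the grasp point.
Start: joints at [1.288, 0.615, -0.013, 1.423, 0.008, 1.103, -0.04], TCP at [0.164, -0.629, 0.192] pointing down, gripper open.
Joint ranges: [-3.12, 3.12], [-0.3, 2.06], [-1.34, 1.32], [0.26, 2.42], [-1.36, 4.5], [0.01, 1.98], [-2.84, 2.84]. Speed limits (rad/s): [2.79, 2.79, 3.14, 3.14, 3.14, 3.14, 3.14].

### API

Orientations are given as a unit quaternion [w, x, y, z].
In Python, from rig import ctrl gives the robot as it stands.
- The arm moves only by the tool move_arm, never from a script. Its argument "moves" is a list of rows, each a list of 5 numbers: the opening in per cent of the stroke, from 0 (shut) to 100 (fully open), then the shift along the tool's x, y, z in m, then the turn about the tool's z in degrees. A call has exactly 8 rows; each row shifts and turns the commanded pose from where the row before left it, along the tool's axes as they then stand; what a row does not reach is not made up. A row lasts 1/12 s, in which the tool goes at most 41.7 mm and 7.16 degrees, less where a joint would pass 70% of its speed; a pose out of reach is approached as far as the arm can. A call is refused whole if a number of a shift passes 0.0417 or a number of a turn 7.16, either way. A call with a gripper value outside its range is refused whole. The fingers move at their own pace and stop on an object; "force" is the grip in N (left out, the last holds). Time passes only in rows, so rows that do not move let the fingers close, or fill a call up. It gives the time, the measured TCP pose, the force and the opening at its end, in the units of the state.
- ctrl.sense(): the state, without advancing time (a new reading comes with each control period).
- ctrl.camera(name): name is "side" or "top" or "wrist"; returns a dict with "pixels" (420x560x3 uint8, red, green, blue), "mtx" (3x3 intrinsics, pixels), "k1" (the pictures are not rectified: a ray, as slopes to the right and down, at radius r is drawn at 1 + k1 r^2 times it, then the intrinsics apply), "xyz" and "attitude" of the camera in the world; the wrist camera has in their place "T_tool_cam" (4x4, takes a point from camera to tool coordinates, whose origin is the TCP and whose axes are the tool frame's). Camera axes: x right, y up, looking along -z (the intrinsics and any distortion apply to the point x, -y, -z); pixel columns grow to the right and rows downward; lengths in m; the calibration is good to about 2 mm. A picture is of the moment at which its call begins: read the wrist's pose just before it. There is no depth.
- ctrl.job_done(): hands the job in, once; it reports no verdict.
The state is a dict: "time": time; "joint_positions": joint angles; "dq": joint speeds; "tau": joint torques, N m; "eef_pos": TCP position; "tool_rot": TCP orientation; "force": force on the tool from outside, world axes, zero at the start; "torque": the same for the moment, N m; "grip_width": finger opening in m.
Only numpy, scipy, OpenCV 4.12 (cv2) and the standard library are available. Lean on these libraries where they do the work, as an engineer would, in place of code of your own. Each camera call takes 0.05 s, during which the arm holds its last target. There are 200 camera calls.

## Working session

There is one attempt and no reset: what is moved stays moved. The work goes in short steps, Python scripts to look and compute and a tool call to move; the robot and the scene stay as the last step left them, time stands still between calls to the robot, and variables do not carry over. Pictures are saved under pics/ and viewed, about 8 in all and at most 12, crops included, and the job is handed in when it is done.

Besides the shell and the picture viewer there is one more tool, called after "Call:" as a command line: name --pt "numbers of a row" for each row, then --argument value for the rest. move_arm: Moves the arm, as the interface text tells. Its arguments: {"type":"object","properties":{"moves":{"type":"array"},"force":{"type":"number"}},"required":["moves"]}

```bash
mkdir -p pics; python3 - <<'E'
from rig import ctrl
import cv2
for n in("top","side"):
    c=ctrl.camera(n); cv2.imwrite(f"pics/{n}0.png",c["pixels"][:,:,::-1]); print(n,c["mtx"],c["k1"],c["xyz"],c["attitude"])
s=ctrl.sense();print(s)
E
```

```text
top [[381.41510183   0.         287.14139047]
 [  0.         381.41510183 211.69218198]
 [  0.           0.           1.        ]] 0.024422178279548817 [ 0.41628514 -0.03872338  1.25378221] [ 0.71433624  0.05640008 -0.04713233 -0.69593197]
side [[468.22197158   0.         282.4246097 ]
 [  0.         468.22197158 212.19237709]
 [  0.           0.           1.        ]] -0.13725536912294534 [0.55588553 0.83490401 0.77657187] [-0.02270831 -0.0047862   0.43409323  0.90056898]
{'time': 0.1, 'joint_positions': array([ 1.28851762,  0.61579018, -0.01262648,  1.42472765,  0.008099  ,
        1.10345424, -0.04044083]), 'dq': array([-0.000161  , -0.00126929, -0.00045802, -0.00371541, -0.00120254,
        0.00082814, -0.00169298]), 'tau': array([ 1.23916496e-03, -4.60043049e+01,  2.10003695e-01, -1.66244906e+01,
       -6.12332462e-02,  1.69107690e-02,  1.02170652e-04]), 'eef_pos': array([ 0.16426548, -0.62808704,  0.19112172]), 'tool_rot': array([-7.02562937e-04,  7.91526489e-01, -6.11133750e-01, -9.28945370e-04]), 'force': array([-0.65208553, -0.13020007,  0.36424395]), 'torque': array([-0.01485888,  0.02541881,  0.00948454]), 'grip_width': 0.09286910015917821}
```

View pics/top0.png

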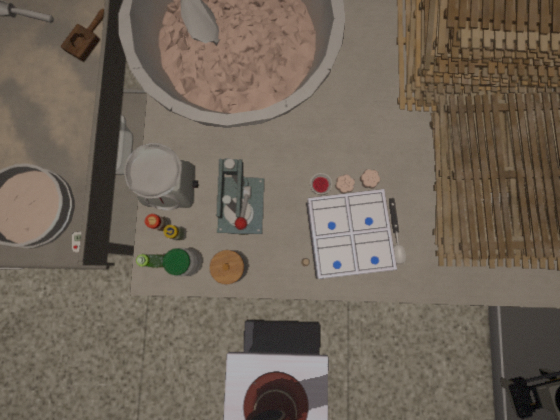

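View pics/side0.png

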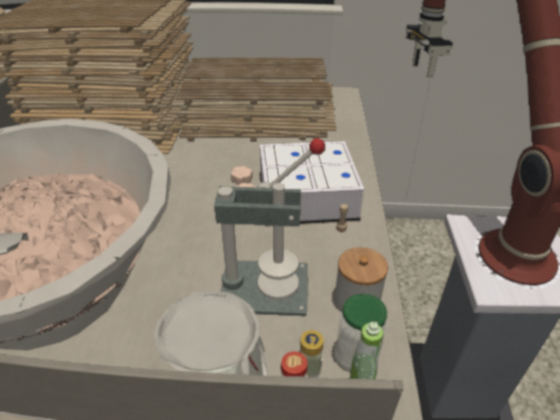

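The top view shows the box with four blue marks near (332,226), (369,221), (337,265) and (375,260). The side view shows the arm parked clear to the right of the box. Next I fit the box pose from the marks.

```bash
cat >h.py <<'E'
import numpy as np, cv2
from scipy.spatial.transform import Rotation as R
from rig import ctrl
def rot(q): return R.from_quat(np.r_[q[1:],q[0]])
def ray(c,uv,z):
    d=(np.asarray(uv)-c["mtx"][:2,2])/c["mtx"][0,0]; s=d.copy()
    for _ in range(10): s=d/(1+c["k1"]*(s@s))
    v=rot(c["attitude"]).apply([s[0],-s[1],-1]); p=c["xyz"]
    return p+v*(z-p[2])/v[2]
def blobs(im,a=8):
    h=cv2.cvtColor(im,cv2.COLOR_RGB2HSV); m=cv2.inRange(h,(105,120,60),(130,255,255))
    n,_,st,ce=cv2.connectedComponentsWithStats(m)
    return [(ce[i],st[i,4]) for i in range(1,n) if st[i,4]>=a]
MODEL=np.array([[x,y] for x in(-.0885,.0295) for y in(.0565,-.0565)]) # FL FR RL RR
def fit(P):
    mc,pc=MODEL.mean(0),P.mean(0); H=(MODEL-mc).T@(P-pc)
    a=np.arctan2(H[0,1]-H[1,0],H[0,0]+H[1,1]); c,s=np.cos(a),np.sin(a)
    Q=np.array([[c,-s],[s,c]]); t=pc-Q@mc
    return a,t,Q,P-(MODEL@Q.T+t)
E
python3 - <<'E'
from h import *
guess={"top":[(337,265),(375,260),(332,226),(369,221)],"side":[(300,177),(346,175),(295,154),(337,153)]}
for n in guess:
    c=ctrl.camera(n); b=blobs(c["pixels"]); print(n,[(x.round(1),a) for x,a in b])
    g=[min(b,key=lambda t:np.hypot(*(t[0]-q)))[0] for q in guess[n]]
    P=np.array([ray(c,u,.104)[:2] for u in g])
    if n=="side":
        print(P.round(4)); continue
    a,t,Q,r=fit(P); print(P.round(4),"yaw",np.degrees(a),t,"res",(r*1e3).round(1))
E
```

```text
top [(array([368.3, 220.8]), np.int32(38)), (array([331.2, 225.2]), np.int32(37)), (array([374.2, 260. ]), np.int32(41)), (array([336.8, 264.5]), np.int32(38))]
[[ 0.4305 -0.1736]
 [ 0.4469 -0.2846]
 [ 0.5477 -0.1557]
 [ 0.5641 -0.2676]] yaw 8.42259368403059 [ 0.52651024 -0.2160914 ] res [[-0.1 -0.5]
 [-0.3  0.3]
 [ 0.3  0.2]
 [ 0.1  0. ]]
side [(array([336.9, 152.1]), np.int32(16)), (array([294.6, 153.8]), np.int32(15)), (array([345.6, 174.8]), np.int32(18)), (array([300. , 176.9]), np.int32(19))]
[[ 0.5482 -0.1558]
 [ 0.4308 -0.1729]
 [ 0.5647 -0.2675]
 [ 0.448  -0.2846]]
```

Call:
move_arm --pt "0 0 0 0 6.3" --pt "0 -0.02 -0.022 0 0" --pt "0 -0.02 -0.022 0 0" --pt "0 -0.02 -0.022 0 0" --pt "0 -0.02 -0.022 0 0" --pt "0 -0.02 -0.022 0 0" --pt "0 -0.02 -0.022 0 0" --pt "0 -0.02 -0.022 0 0" --force 20

```text
time: 0.87
eef_pos: [0.2972, -0.4666, 0.1921]
tool_rot: [-0.0, 0.757, -0.654, -0.0]
force: [0.3, 0.5, -0.9]
grip_width: 0.0444
```

Call:
move_arm --pt "0 -0.0198 -0.0219 0 0" --pt "0 -0.0198 -0.0219 0 0" --pt "0 -0.0198 -0.0219 0 0" --pt "0 -0.0198 -0.0219 0 0" --pt "0 -0.0198 -0.0219 0 0" --pt "0 -0.0198 -0.0219 0 0" --pt "0 -0.0198 -0.0219 0.015 0" --pt "0 -0.0198 -0.0219 0.02 0"

```text
time: 1.53
eef_pos: [0.4489, -0.2854, 0.1584]
tool_rot: [-0.0, 0.757, -0.654, 0.002]
force: [1.0, -0.9, 0.7]
grip_width: 0.0005
```

```bash
python3 - <<'E'
from h import *
s=ctrl.sense(); c=ctrl.camera("wrist"); cv2.imwrite("pics/w1.png",c["pixels"][:,:,::-1])
T=c["T_tool_cam"]; Rt=rot(s["tool_rot"]).as_matrix(); M=np.eye(4); M[:3,:3]=Rt; M[:3,3]=s["eef_pos"]
W=M@T; q=R.from_matrix(W[:3,:3]).as_quat(); c["xyz"]=W[:3,3]; c["attitude"]=np.r_[q[3],q[:3]]
print(s["eef_pos"],s["force"],s["grip_width"])
for b,a in blobs(c["pixels"],40): print(b.round(1),a,ray(c,b,.104).round(4))
E
```

```text
[ 0.44893716 -0.28541685  0.15842591] [ 1.01956106 -0.94024325  0.66139277] 0.0005468968989459818
[275.8  50.2] 1108 [ 0.566  -0.2671  0.104 ]
[112.6  52.5] 1046 [ 0.5497 -0.1552  0.104 ]
[128.7 216.9] 781 [ 0.4328 -0.1723  0.104 ]
[275.9 216.9] 802 [ 0.4492 -0.2842  0.104 ]
```

View pics/w1.png

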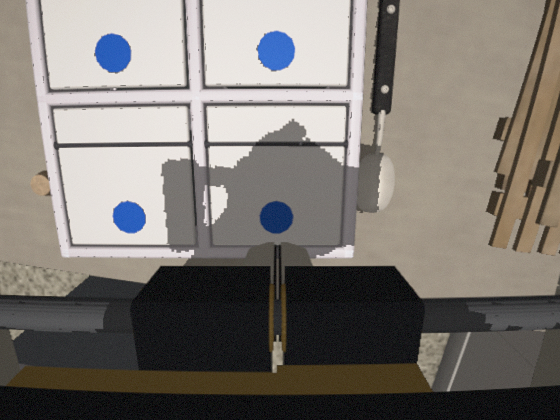

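The wrist view shows all four marks, with the shut fingers directly over the front right one (276,217). Wrist and top positions agree to 2 mm.

Call:
move_arm --pt "0 0 0 0.015 0" --pt "0 0 0 0.015 0" --pt "0 0 0 0.01 0" --pt "0 0 0 0.006 0" --pt "0 0 0 0.002 0" --pt "0 0 0 0.001 0" --pt "0 0 0 0.001 0" --pt "0 0 0 0 0"

```text
time: 2.25
eef_pos: [0.4471, -0.2861, 0.1077]
tool_rot: [-0.0, 0.757, -0.654, 0.001]
force: [0.6, 0.3, -1.0]
grip_width: 0.0007
```

Call:
move_arm --pt "0 0 0 0.001 0" --pt "0 0 0 0.001 0" --pt "0 0 0 0.001 0" --pt "0 0 0 0.001 0" --pt "0 0 0 0.001 0" --pt "0 0 0 0 0" --pt "0 0 0 0 0" --pt "0 0 0 0 0"

```text
time: 2.92
eef_pos: [0.4468, -0.2857, 0.1022]
tool_rot: [-0.0, 0.757, -0.654, 0.0]
force: [0.1, -0.3, -0.2]
grip_width: 0.0006
```

Call:
move_arm --pt "0 0 0 0.001 0" --pt "0 0 0 0 0" --pt "0 0 0 0.001 0" --pt "0 0 0 0 0" --pt "0 0 0 0 0" --pt "0 0 0 0 0" --pt "0 0 0 0 0" --pt "0 0 0 0 0"

```text
time: 3.58
eef_pos: [0.4468, -0.2857, 0.1002]
tool_rot: [-0.0, 0.757, -0.654, 0.0]
force: [-0.7, -0.2, -0.0]
grip_width: 0.0011
```

```bash
python3 - <<'E'
from h import *
s=ctrl.sense(); c=ctrl.camera("wrist"); cv2.imwrite("pics/w2.png",c["pixels"][:,:,::-1])
print(s["eef_pos"],s["force"],s["torque"])
E
```

```text
[ 0.4468222  -0.2857393   0.10019008] [-0.70744745 -0.17450536 -0.01094339] [ 0.07155713  0.00860351 -0.01276625]
```

View pics/w2.png

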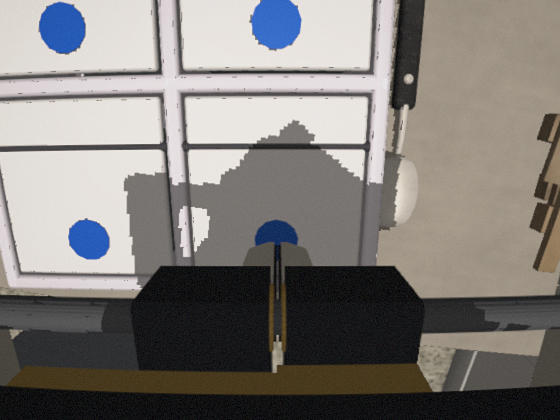

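Fingers sit at the front right mark and there is still no contact force. I can't tell from the picture whether the flap has moved, so I keep going in small steps.

Call:
move_arm --pt "0 0 0 0.001 0" --pt "0 0 0 0 0" --pt "0 0 0 0.001 0" --pt "0 0 0 0 0" --pt "0 0 0 0 0" --pt "0 0 0 0 0" --pt "0 0 0 0 0" --pt "0 0 0 0 0"

```text
time: 4.3
eef_pos: [0.4468, -0.2857, 0.0982]
tool_rot: [-0.0, 0.757, -0.654, 0.0]
force: [-0.1, 0.0, -0.2]
grip_width: 0.0006
```

Call:
move_arm --pt "0 0 0 0.001 0" --pt "0 0 0 0 0" --pt "0 0 0 0.001 0" --pt "0 0 0 0 0" --pt "0 0 0 0.001 0" --pt "0 0 0 0 0" --pt "0 0 0 0 0" --pt "0 0 0 0 0"

```text
time: 4.97
eef_pos: [0.4468, -0.2857, 0.0952]
tool_rot: [-0.0, 0.757, -0.654, -0.0]
force: [-0.3, -0.3, -0.5]
grip_width: 0.0005
```

```bash
python3 - <<'E'
from h import *
print(ctrl.sense()["force"])
a=ctrl.camera("side")["pixels"]; b=ctrl.camera("wrist")["pixels"]
A=cv2.resize(a[120:230,240:380],None,fx=4,fy=4,interpolation=3); B=cv2.resize(b[60:270,120:400],None,fx=2,fy=2)
cv2.imwrite("pics/c3.png",cv2.resize(np.hstack([A,cv2.resize(B,(586,440))]),None,fx=.69,fy=.69)[:,:,::-1])
E
```

```text
[-0.27848719 -0.30719899 -0.47955748]
```

View pics/c3.png

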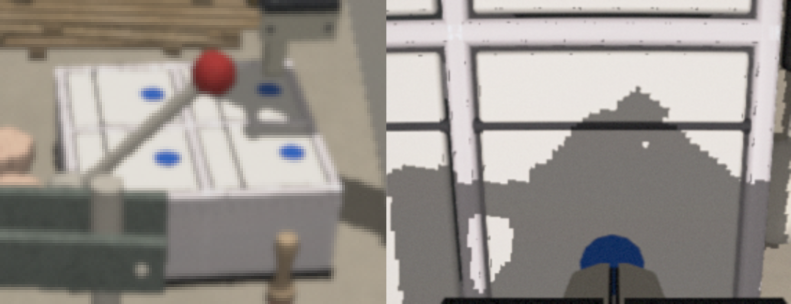

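```bash
cat >>h.py <<'E'
def proj(c,P):
    v=rot(c["attitude"]).inv().apply(np.asarray(P)-c["xyz"]); s=v[:2]*[1,-1]/-v[2]
    return c["mtx"][0,0]*s*(1+c["k1"]*(s@s))+c["mtx"][:2,2]
def wrist():
    s=ctrl.sense(); c=ctrl.camera("wrist"); M=np.eye(4); M[:3,:3]=rot(s["tool_rot"]).as_matrix(); M[:3,3]=s["eef_pos"]
    W=M@c["T_tool_cam"]; q=R.from_matrix(W[:3,:3]).as_quat(); c["xyz"]=W[:3,3]; c["attitude"]=np.r_[q[3],q[:3]]
    return c,s
E
python3 - <<'E'
from h import *
c=ctrl.camera("side"); c2,s=wrist(); p=s["eef_pos"]
print("tcp side",proj(c,p),"wrist",proj(c2,p), "mark shut side",proj(c,[.4475,-.2845,.104]),"wrist",proj(c2,[.4475,-.2845,.104]))
for d in(.01,.02): print("tcp up",proj(c,p+[0,0,d]),proj(c2,p+[0,0,d]))
print([ (b.round(1),a) for b,a in blobs(c["pixels"])]); print([(b.round(1),a,ray(c2,b,.104).round(4)) for b,a in blobs(c2["pixels"],40)])
print(c2["xyz"])
cv2.imwrite("pics/c4.png",cv2.resize(c["pixels"][125:185,300:380],None,fx=8,fy=8,interpolation=0)[:,:,::-1])
E
```

```text
tcp side [337.01547179 154.59314899] wrist [277.77603407 241.98863493] mark shut side [337.05047554 152.09632504] wrist [275.87425858 245.87292124]
tcp up [337.30506268 151.50575633] [277.79763315 247.98353156]
tcp up [337.5966161  148.39081587] [277.82145119 254.60157822]
[(array([336.7, 152.1]), np.int32(15)), (array([294.6, 153.8]), np.int32(15)), (array([345.6, 174.8]), np.int32(18)), (array([300. , 176.9]), np.int32(19))]
[(array([56.1, 24.8]), np.int32(1888), array([ 0.5497, -0.1553,  0.104 ])), (array([275.9,  21.2]), np.int32(1970), array([ 0.5651, -0.2673,  0.104 ])), (array([ 84.1, 242. ]), np.int32(1285), array([ 0.4329, -0.1723,  0.104 ])), (array([275.6, 234.4]), np.int32(690), array([ 0.4544, -0.2833,  0.104 ]))]
[ 0.51650181 -0.27519678  0.28756498]
```

View pics/c4.png

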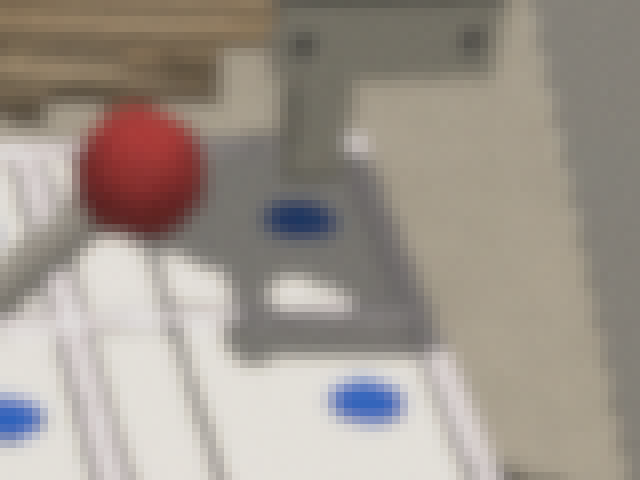

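The side crop shows the fingertip ending about 23 mm above the reported TCP, at (315,178) in the crop. The mark has not moved, so the hand isn't touching yet. I descend further, watching force.

Call:
move_arm --pt "0 0 -0.003 0.001 0" --pt "0 0 0 0.001 0" --pt "0 0 0 0.001 0" --pt "0 0 0 0.001 0" --pt "0 0 0 0.001 0" --pt "0 0 0 0.001 0" --pt "0 0 0 0 0" --pt "0 0 0 0 0"

```text
time: 5.83
eef_pos: [0.4497, -0.2853, 0.0891]
tool_rot: [0.0, 0.757, -0.654, -0.0]
force: [-0.0, 0.5, -0.0]
grip_width: 0.0005
```

Call:
move_arm --pt "0 0 0 0.001 0" --pt "0 0 0 0.001 0" --pt "0 0 0 0.001 0" --pt "0 0 0 0 0" --pt "0 0 0 0 0" --pt "0 0 0 0 0" --pt "0 0 0 0 0" --pt "0 0 0 0 0"

```text
time: 6.5
eef_pos: [0.4498, -0.2853, 0.0862]
tool_rot: [-0.0, 0.757, -0.654, 0.0]
force: [-0.8, -0.8, 0.2]
grip_width: 0.0006
```

Call:
move_arm --pt "0 0 0 0.001 0" --pt "0 0 0 0 0" --pt "0 0 0 0.001 0" --pt "0 0 0 0 0" --pt "0 0 0 0 0" --pt "0 0 0 0 0" --pt "0 0 0 0 0" --pt "0 0 0 0 0"

```text
time: 7.17
eef_pos: [0.4498, -0.2853, 0.0842]
tool_rot: [-0.0, 0.757, -0.654, 0.0]
force: [1.2, -0.1, -0.2]
grip_width: 0.0008
```

```bash
cat >m.py <<'E'
from h import *
c=ctrl.camera("side"); print([ (b.round(1),a) for b,a in blobs(c["pixels"],4)])
c2,s=wrist(); print(s["eef_pos"],s["force"],[(b.round(1),a,ray(c2,b,.104).round(4)) for b,a in blobs(c2["pixels"],40)])
np.savez("last.npz",a=c["pixels"],b=c2["pixels"])
E
python3 m.py
```

```text
[(array([294.6, 153.8]), np.int32(15)), (array([337.2, 152.4]), np.int32(9)), (array([345.6, 174.8]), np.int32(18)), (array([300. , 176.9]), np.int32(19))]
[ 0.44979726 -0.28531873  0.08419757] [-0.53009142 -0.2861545   0.39647943] [(array([43.1, 25.8]), np.int32(2092), array([ 0.5496, -0.1554,  0.104 ])), (array([275.8,  21.8]), np.int32(2181), array([ 0.5649, -0.2674,  0.104 ])), (array([ 74.4, 253.8]), np.int32(1396), array([ 0.4329, -0.1724,  0.104 ])), (array([275.4, 239.2]), np.int32(230), array([ 0.4584, -0.2827,  0.104 ]))]
```

Call:
move_arm --pt "0 0 0 0.001 0" --pt "0 0 0 0 0" --pt "0 0 0 0.001 0" --pt "0 0 0 0 0" --pt "0 0 0 0 0" --pt "0 0 0 0 0" --pt "0 0 0 0 0" --pt "0 0 0 0 0"

```text
time: 7.93
eef_pos: [0.4498, -0.2853, 0.0822]
tool_rot: [-0.0, 0.757, -0.654, 0.0]
force: [0.6, -0.5, -1.4]
grip_width: 0.0003
```

Call:
move_arm --pt "0 0 0 0.001 0" --pt "0 0 0 0 0" --pt "0 0 0 0 0" --pt "0 0 0 0 0" --pt "0 0 0 0 0" --pt "0 0 0 0 0" --pt "0 0 0 0 0" --pt "0 0 0 0 0"

```text
time: 8.6
eef_pos: [0.4498, -0.2853, 0.0812]
tool_rot: [-0.0, 0.757, -0.654, -0.0]
force: [-0.2, 0.4, -0.6]
grip_width: 0.0009
```

```bash
python3 m.py; python3 - <<'E'
import numpy as np,cv2
d=np.load("last.npz"); A=cv2.resize(d["a"][125:185,310:370],(400,400),interpolation=0);B=cv2.resize(d["b"][60:280,160:380],(400,400))
cv2.imwrite("pics/c5.png",np.hstack([A,B])[:,:,::-1])
E
```

```text
[(array([294.6, 153.8]), np.int32(15)), (array([345.5, 174.7]), np.int32(19)), (array([300. , 176.9]), np.int32(19))]
[ 0.44978141 -0.28529049  0.08117121] [-0.35385607 -0.16202605  0.56025477] [(array([39.1, 24.6]), np.int32(2113), array([ 0.5494, -0.1554,  0.104 ])), (array([275.8,  20.8]), np.int32(2171), array([ 0.5645, -0.2674,  0.104 ])), (array([ 71.4, 255.8]), np.int32(1436), array([ 0.4329, -0.1724,  0.104 ])), (array([275.4, 239.9]), np.int32(164), array([ 0.4591, -0.2826,  0.104 ]))]
```

View pics/c5.png

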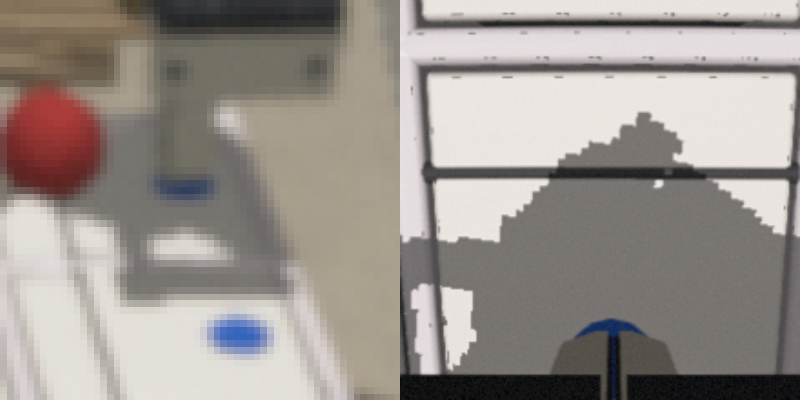

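The fingertip is close to the front right mark but still not touching. Allowing for finger thickness, it has a few mm left.

Call:
move_arm --pt "0 0 0 0.001 0" --pt "0 0 0 0.001 0" --pt "0 0 0 0.001 0" --pt "0 0 0 0 0" --pt "0 0 0 0 0" --pt "0 0 0 0 0" --pt "0 0 0 0 0" --pt "0 0 0 0 0"

```text
time: 9.37
eef_pos: [0.4498, -0.2853, 0.0782]
tool_rot: [-0.0, 0.757, -0.654, 0.0]
force: [-0.2, -0.0, -0.8]
grip_width: 0.0009
```

```bash
python3 - <<'E'
import cv2
a=cv2.imread("pics/side0.png")[0:110,380:490]
d=cv2.imread("pics/side0.png")[130:230,250:370]
cv2.imwrite("pics/c6.png",cv2.resize(a,(600,600),interpolation=cv2.INTER_CUBIC))
E
```

```text
(no output)
```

View pics/c6.png

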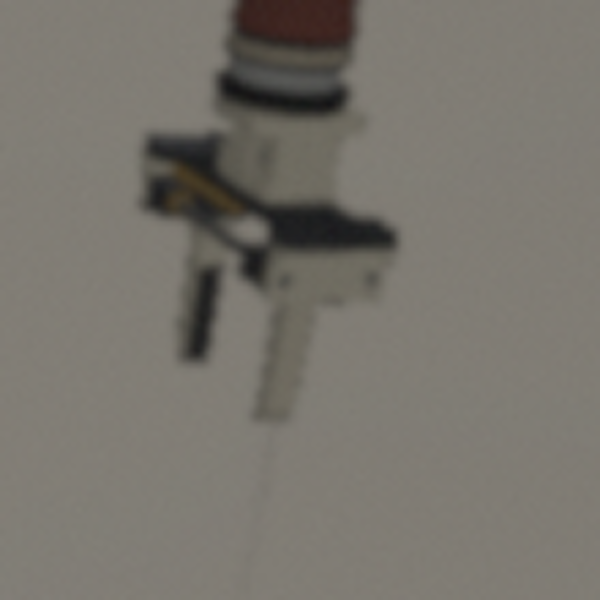

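The start crop shows L-shaped fingers, with tips at about (193,358) and (272,415) in the crop. I compare these with the reported TCP.

```bash
python3 m.py; python3 - <<'E'
from h import *
c=ctrl.camera("side"); p=np.array([.1643,-.6281,.1911])
for z in(0,.01,.02,.03,.04): print(z,proj(c,p+[0,0,z]).round(1))
a=cv2.resize(c["pixels"][125:185,310:370],(600,600),interpolation=2);cv2.imwrite("pics/c7.png",a[:,:,::-1])
E
```

```text
[(array([294.6, 153.8]), np.int32(15)), (array([345.6, 174.8]), np.int32(18)), (array([300. , 176.9]), np.int32(19))]
[ 0.44976921 -0.2852998   0.07818074] [ 0.82524221  0.79773807 -0.10969272] [(array([34.9, 23.7]), np.int32(2124), array([ 0.5491, -0.1554,  0.104 ])), (array([275.7,  20.1]), np.int32(2150), array([ 0.564 , -0.2675,  0.104 ])), (array([ 68.3, 258. ]), np.int32(1480), array([ 0.4329, -0.1724,  0.104 ])), (array([275.3, 240.6]), np.int32(101), array([ 0.4597, -0.2825,  0.104 ]))]
0 [419.9  78.6]
0.01 [420.4  75.7]
0.02 [421.   72.8]
0.03 [421.5  69.9]
0.04 [422.  67.]
```

View pics/c7.png

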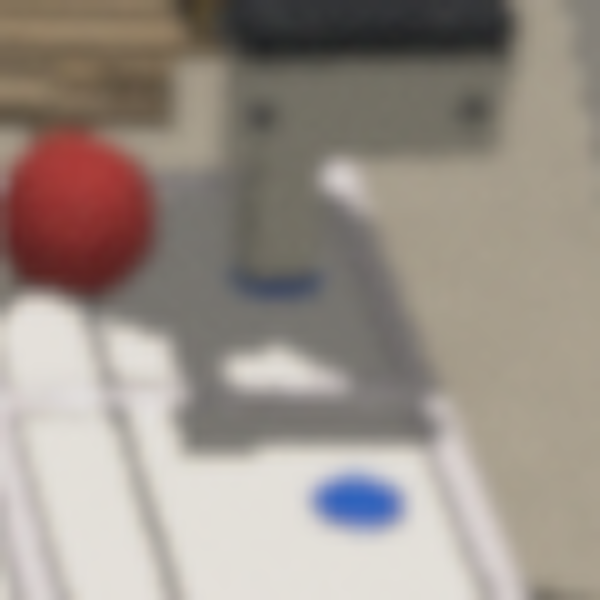

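The tip is a few mm above the mark. It ends about 30 mm short of the nominal TCP, both here and at the start pose. I continue on force.

Call:
move_arm --pt "0 0 0 0.001 0" --pt "0 0 0 0.001 0" --pt "0 0 0 0.001 0" --pt "0 0 0 0 0" --pt "0 0 0 0 0" --pt "0 0 0 0 0" --pt "0 0 0 0 0" --pt "0 0 0 0 0"

```text
time: 10.18
eef_pos: [0.4499, -0.2854, 0.0771]
tool_rot: [-0.0, 0.757, -0.654, 0.0]
force: [-3.8, 1.8, 12.7]
grip_width: 0.0007
```

Call:
move_arm --pt "0 0 0 0.001 0" --pt "0 0 0 0.0005 0" --pt "0 0 0 0 0" --pt "0 0 0 0 0" --pt "0 0 0 0 0" --pt "0 0 0 0 0" --pt "0 0 0 0 0" --pt "0 0 0 0 0"

```text
time: 10.85
eef_pos: [0.4499, -0.2854, 0.077]
tool_rot: [-0.0, 0.757, -0.654, 0.001]
force: [-6.5, 3.0, 21.7]
grip_width: 0.0004
```

Contact at TCP z≈0.078, and the flap did not yield (21.7 N, harder than I intended). Front right is full. I lift at once and move to rear right.

Call:
move_arm --pt "0 0 0 -0.013 0" --pt "0 0 0 -0.013 0" --pt "0 0 -0.029 0 0" --pt "0 0 -0.029 0 0" --pt "0 0 -0.029 0 0" --pt "0 0 -0.029 0.005 0" --pt "0 0 0 0.006 0" --pt "0 0 0 0 0"

```text
time: 11.52
eef_pos: [0.5648, -0.2667, 0.0868]
tool_rot: [0.0, 0.758, -0.653, -0.001]
force: [-1.0, -0.2, 0.2]
grip_width: 0.0007
```

Call:
move_arm --pt "0 0 0 0.002 0" --pt "0 0 0 0.002 0" --pt "0 0 0 0.001 0" --pt "0 0 0 0.001 0" --pt "0 0 0 0 0" --pt "0 0 0 0 0" --pt "0 0 0 0 0" --pt "0 0 0 0 0"

```text
time: 12.18
eef_pos: [0.5646, -0.2685, 0.0829]
tool_rot: [-0.0, 0.757, -0.654, 0.0]
force: [-0.1, 0.5, 0.2]
grip_width: 0.0003
```

Call:
move_arm --pt "0 0 0 0.002 0" --pt "0 0 0 0.001 0" --pt "0 0 0 0.001 0" --pt "0 0 0 0.001 0" --pt "0 0 0 0 0" --pt "0 0 0 0 0" --pt "0 0 0 0 0" --pt "0 0 0 0 0"

```text
time: 12.85
eef_pos: [0.5645, -0.2684, 0.0776]
tool_rot: [-0.0, 0.757, -0.654, -0.0]
force: [0.2, 0.2, -0.1]
grip_width: 0.0004
```

Call:
move_arm --pt "0 0 0 0.001 0" --pt "0 0 0 0 0" --pt "0 0 0 0 0" --pt "0 0 0 0 0" --pt "0 0 0 0 0" --pt "0 0 0 0 0" --pt "0 0 0 0 0" --pt "0 0 0 0 0"

```text
time: 13.52
eef_pos: [0.5647, -0.2685, 0.0772]
tool_rot: [-0.0, 0.757, -0.654, 0.0]
force: [-0.6, 0.7, 5.8]
grip_width: 0.0006
```

Rear right resists 5.8 N without giving, so it is full too. Next is rear left.

Call:
move_arm --pt "0 0 0 -0.01 0" --pt "0 0 0 -0.01 0" --pt "0 -0.0285 0 0 0" --pt "0 -0.0285 0 0 0" --pt "0 -0.0285 0 0 0" --pt "0 -0.0285 0 0.004 0" --pt "0 0 0 0.008 0" --pt "0 0 0 0 0"

```text
time: 14.18
eef_pos: [0.5476, -0.1531, 0.0842]
tool_rot: [-0.0, 0.758, -0.652, -0.001]
force: [-0.8, -0.9, -0.1]
grip_width: 0.0003
```

Call:
move_arm --pt "0 0 0 0.002 0" --pt "0 0 0 0.002 0" --pt "0 0 0 0.001 0" --pt "0 0 0 0.001 0" --pt "0 0 0 0 0" --pt "0 0 0 0 0" --pt "0 0 0 0 0" --pt "0 0 0 0 0"

```text
time: 14.85
eef_pos: [0.548, -0.1558, 0.0788]
tool_rot: [-0.0, 0.757, -0.654, 0.0]
force: [-0.4, 1.2, -0.2]
grip_width: 0.0003
```

Command is now about 0.0786; I press 2 mm further.

Call:
move_arm --pt "0 0 0 0.001 0" --pt "0 0 0 0.001 0" --pt "0 0 0 0 0" --pt "0 0 0 0 0" --pt "0 0 0 0 0" --pt "0 0 0 0 0" --pt "0 0 0 0 0" --pt "0 0 0 0 0"

```text
time: 15.52
eef_pos: [0.5481, -0.1557, 0.0767]
tool_rot: [-0.0, 0.757, -0.654, 0.0]
force: [1.0, -0.9, 0.6]
grip_width: 0.0003
```

Call:
move_arm --pt "0 0 0 0.001 0" --pt "0 0 0 0 0" --pt "0 0 0 0 0" --pt "0 0 0 0 0" --pt "0 0 0 0 0" --pt "0 0 0 0 0" --pt "0 0 0 0 0" --pt "0 0 0 0 0"

```text
time: 16.18
eef_pos: [0.5481, -0.1557, 0.0757]
tool_rot: [-0.0, 0.757, -0.654, 0.0]
force: [0.8, 0.3, 1.2]
grip_width: -0.0002
```

Rear left yields at about 1 N, so this flap rocks. Before pushing deeper, I work out from the wrist view how far the hand's body overhangs the finger towards the rear.

```bash
python3 m.py; python3 - <<'E'
from h import *
c,s=wrist(); a=np.radians(8.4); ex=np.array([np.cos(a),np.sin(a)])
for z in(.026,.065,.084,.10,.12):
    print(z,[round(float((ray(c,u,s["eef_pos"][2]+z)[:2]-s["eef_pos"][:2])@ex),4) for u in((200,265),(350,265),(200,300),(277,245))])
cv2.imwrite("pics/w8.png",c["pixels"][:,:,::-1])
E
```

```text
[(array([336.7, 152.1]), np.int32(15)), (array([345.5, 175. ]), np.int32(14))]
[ 0.54805666 -0.15569434  0.07567221] [ 1.46178847 -0.36075829  1.04086399] [(array([278. , 239.5]), np.int32(223), array([ 0.5597, -0.1541,  0.104 ])), (array([487.6, 256.2]), np.int32(1508), array([ 0.5662, -0.2665,  0.104 ]))]
0.026 [-0.0036, -0.0036, -0.0246, 0.0078]
0.065 [0.0138, 0.0138, -0.0023, 0.0225]
0.084 [0.0222, 0.0222, 0.0086, 0.0297]
0.1 [0.0293, 0.0293, 0.0177, 0.0357]
0.12 [0.0382, 0.0382, 0.0291, 0.0432]
```

View pics/w8.png

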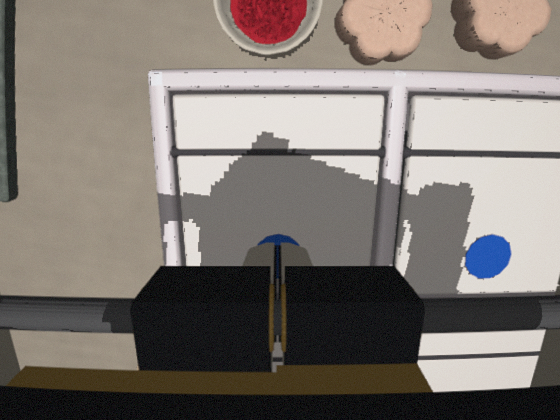

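The wrist view shows the fingers on the rear left mark, with the hand's body overhanging the tip about 22 mm to the rear. A finger rear face 12 mm ahead of the pivot at 35 mm depth gives about 1.24 rad with clearance. I push diagonally rearward and down.

Call:
move_arm --pt "0 0 -0.002 0.002 0" --pt "0 0 -0.002 0.002 0" --pt "0 0 -0.002 0.002 0" --pt "0 0 -0.002 0.002 0" --pt "0 0 -0.002 0.002 0" --pt "0 0 -0.002 0.002 0" --pt "0 0 -0.002 0.002 0" --pt "0 0 -0.002 0.002 0"

```text
time: 17.0
eef_pos: [0.5631, -0.1533, 0.0591]
tool_rot: [0.001, 0.757, -0.654, -0.001]
force: [-4.1, -0.1, 1.4]
grip_width: 0.0003
```

Call:
move_arm --pt "0 0 -0.002 0.0025 0" --pt "0 0 -0.002 0.0025 0" --pt "0 0 -0.002 0.0025 0" --pt "0 0 -0.002 0.0025 0" --pt "0 0 -0.002 0.0025 0" --pt "0 0 -0.002 0.0025 0" --pt "0 0 -0.002 0.001 0" --pt "0 0 -0.002 0.0005 0"

```text
time: 17.67
eef_pos: [0.5803, -0.1509, 0.0432]
tool_rot: [-0.0, 0.757, -0.654, 0.0]
force: [-1.9, -0.7, 0.9]
grip_width: 0.0004
```

Call:
move_arm --pt "0 0 -0.001 0 0" --pt "0 0 -0.001 0 0" --pt "0 0 -0.001 0 0" --pt "0 0 -0.0005 0 0" --pt "0 0 0 0 0" --pt "0 0 0 0 0" --pt "0 0 0 0 0" --pt "0 0 0 0 0"

```text
time: 18.33
eef_pos: [0.5828, -0.1505, 0.0431]
tool_rot: [0.0, 0.757, -0.654, -0.0]
force: [-3.3, -0.9, -2.0]
grip_width: 0.0004
```

Force stays low. I withdraw forward off the flap, then up, then away.

Call:
move_arm --pt "0 0 0.005 0 0" --pt "0 0 0.007 0 0" --pt "0 0 0.004 -0.004 0" --pt "0 0 0 -0.015 0" --pt "0 0 0 -0.02 0" --pt "0 0 0 -0.02 0" --pt "0 0 0 -0.02 0" --pt "0 0 0 -0.03 0"

```text
time: 19.0
eef_pos: [0.5667, -0.1525, 0.1526]
tool_rot: [-0.0, 0.757, -0.654, -0.0]
force: [1.0, 0.0, 0.7]
grip_width: 0.0
```

Call:
move_arm --pt "0 0 0 -0.02 0" --pt "0 0.02 0.025 0 0" --pt "0 0.02 0.025 0 0" --pt "0 0.02 0.025 0 0" --pt "0 0.02 0.02 0 0" --pt "0 0.02 0 0 0" --pt "0 0 0 0 0" --pt "0 0 0 0 0"

```text
time: 19.67
eef_pos: [0.4883, -0.2666, 0.1731]
tool_rot: [-0.001, 0.756, -0.655, 0.001]
force: [0.1, 0.3, 0.5]
grip_width: 0.0003
```

```bash
python3 - <<'E'
from h import *
c=ctrl.camera("top");d=ctrl.camera("side");print(ctrl.sense()["eef_pos"],ctrl.sense()["force"])
a=np.radians(8.42);Q=np.array([[np.cos(a),-np.sin(a)],[np.sin(a),np.cos(a)]]);o=np.array([.527,-.216])
for th in(0,.8,1.,1.1,1.2,1.3):
    p=Q@[.0845-.055*np.cos(th),.0565]+o; print(th,[proj(k,[*p,.104-.055*np.sin(th)]).round(1) for k in(c,d)])
    r=Q@[.0845+.027*np.cos(th),.0565]+o; print("   rear edge",[proj(k,[*r,.104+.027*np.sin(th)]).round(1) for k in(c,d)])
print([[(b.round(1),n) for b,n in blobs(k["pixels"],4)] for k in(c,d)])
A=cv2.resize(c["pixels"][170:290,290:410],(400,400));B=cv2.resize(d["pixels"][130:230,240:370],(400,308))
B=np.vstack([B,np.zeros((92,400,3),np.uint8)]);cv2.imwrite("pics/f.png",np.hstack([A,B])[:,:,::-1])
E
```

```text
[ 0.48886846 -0.26393677  0.17259524] [-0.12491322  0.24843237 -0.44218924]
0 [array([331.2, 225.2]), array([300.1, 176.9])]
   rear edge [array([327.5, 198.7]), array([268.1, 178.5])]
0.8 [array([329.2, 221.3]), array([293.2, 189.8])]
   rear edge [array([328.5, 200.2]), array([271.3, 171.9])]
1.0 [array([328.6, 218.9]), array([289.9, 192.1])]
   rear edge [array([328.8, 201.4]), array([272.9, 170.7])]
1.1 [array([328.3, 217.5]), array([288.1, 193. ])]
   rear edge [array([329. , 202.1]), array([273.9, 170.2])]
1.2 [array([328. , 216.1]), array([286.1, 193.8])]
   rear edge [array([329.1, 202.8]), array([274.8, 169.8])]
1.3 [array([327.8, 214.5]), array([284.1, 194.4])]
   rear edge [array([329.3, 203.6]), array([275.9, 169.5])]
[[(array([328.4, 215.6]), np.int32(8)), (array([368.3, 220.9]), np.int32(39)), (array([373.9, 260.2]), np.int32(35)), (array([336.8, 264.4]), np.int32(37))], [(array([294.6, 153.9]), np.int32(13)), (array([337. , 152.5]), np.int32(10)), (array([345.6, 174.8]), np.int32(18))]]
```

View pics/f.png

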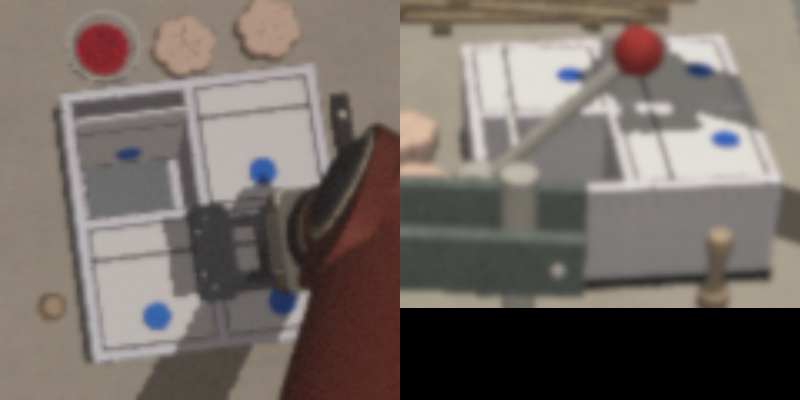

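The top view shows the rear left bin open and empty. Its mark at row 215.6 gives about 1.23 rad. The other flaps are shut, and the visible neighbours haven't moved. The hand is clear above the box, so I hand in.

```bash
python3 -c "
from rig import ctrl
print(ctrl.job_done())"
```

```text
the job is handed in; nothing more can be done
None
```

The rear left bin is the empty one. I pushed its flap open to about 1.23 rad (the stop is 1.3), took the hand away and handed the job in at about 20 s of the 45 s.

- **How I found it:** I pressed front right, then rear right; both held firm, so those bins are full. Rear left gave way at about 1 N. I stopped there and did not press front left.
- **Last checks:** the final top picture shows the rear left bin open and empty. The other three flaps are shut. The dish, cakes and stamp look unmoved. The spoon was mostly hidden by the arm, and I didn't re-measure any of the objects. The hand was well above the box, and the force reading was only noise.
- **Pressed harder than planned:** the first press, on front right, reached about 22 N along the finger. I had expected contact elsewhere because the fingertips end about 26 mm short of the reported TCP. I lifted at once, and every later force reading stayed under about 6 N.

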